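# Key the tube incubator and hold its sprung hood open

## Robot

A 7-joint arm with a two-finger parallel gripper is mounted at the origin on a cart in front of the work surface, level with it; the furniture and walls round the work are solid. World frame = base frame: x ahead of the robot, y to its left, z up, the work surface at z = 0. Lengths are in m, angles in rad, forces in N, time in s.
With the tool pointing down it reaches from about 0.425 to 0.975 m from the base axis. Payload 16.7 kg.
Tool frame: the origin (TCP) lies between the finger pads; the fingertips stand 11 mm ahead of it and the grasp point (between the pads) lies 8 mm behind it; z points along the fingers, x is the direction in which the jaws open and shut, and the axes are right-handed (so a half turn about z gives the same grasp; the last joint's range is limited). The gripper opens to 85 mm and grips with 20 to 120 N. Pads are 22 mm wide; open, the fingers measure 114 mm over their backs; the gripper's body (76 mm by 85 mm) begins 54 mm behind the grasp point. The pads swing forward as they close: fully open they stand 13 mm farther back than shut.
Start: joints at [1.135, 0.426, 0.074, 1.606, -0.034, 1.111, -0.067], TCP at [0.191, -0.647, 0.242] pointing down, gripper open.
Joint ranges: [-2.85, 2.85], [-0.5, 2.14], [-1.23, 1.37], [0.21, 2.46], [-1.02, 4.16], [0.16, 2.05], [-2.73, 2.73]. Speed limits (rad/s): [1.89, 1.89, 2.39, 2.39, 3.01, 3.01, 3.01].

## Interface

Orientations are given as [roll, pitch, yaw] about the fixed x, y, z axes, in that order (R = Rz(yaw) Ry(pitch) Rx(roll)).
In Python, from plant import get_state, capture, camera_info, hand_in gives the robot as it stands.
- The arm moves only by the shell command python3 -m creep 'ROWS' [FORCE]. ROWS is a JSON object of lists of equal length, an entry for each row: "gripper": the opening, from 0 (shut) to 1 (fully open); "offset": the shift along the tool's x, y, z in m, a list of three; "rot": the turn, a rotation vector about the tool's x, y, z in degrees, a list of three. In form: {"gripper": [gripper, ...], "offset": [[dx, dy, dz], ...], "rot": [[rx, ry, rz], ...]}. A call has 1 to 12 rows; each row shifts and turns the commanded pose from where the row before left it, along the tool's axes as they then stand; what a row does not reach is not made up. A row lasts 1/10 s, in which the tool goes at most 50 mm and 8.59 degrees, less where a joint would pass 70% of its speed; a pose out of reach is approached as far as the arm can. A call with a gripper value outside its range is refused whole. The fingers move at their own pace and stop on an object; FORCE is the grip in N (left out, the last holds). Time passes only in rows, so rows that do not move let the fingers close. It gives the time, the measured TCP pose, the force and the opening at its end, in the units of the state.
- get_state(): the state, without advancing time (a new reading comes with each control period).
- capture(name): name is "side" or "top"; returns the picture (384x512x3 uint8, red, green, blue); there is no depth.
- camera_info(name): a dict with "K" (3x3 intrinsics, pixels), "dist" ([k1, k2, p1, p2, k3] as OpenCV has them; the pictures are not rectified), "eye" and "orientation" of the camera in the world. Camera axes: x right, y down, z forward; pixel columns grow to the right and rows downward; lengths in m; the calibration is good to about 2 mm. A picture is of the moment at which its call begins. camera_info takes no time and is no camera call.
- hand_in(): hands the job in, once; it reports no verdict.
The state is a dict: "time": time; "q": joint angles; "qd": joint speeds; "joint_efforts": joint torques, N m; "eef_pos": TCP position; "tcp_rot": TCP orientation; "ft_force": force on the tool from outside, world axes, zero at the start; "moment": the same for the moment, N m; "grip_width": opening from 0.0 (shut) to 1.0 (fully open).
Only numpy, scipy, OpenCV 4.12 (cv2) and the standard library are available. Lean on these libraries where they do the work, as an engineer would, in place of code of your own. Each camera call takes 0.05 s, during which the arm holds its last target. There are 200 camera calls.

## Task

Take the key with the square head from its stand and push its flat blade down into the slot in the tube incubator's top, until its collar sits flat on the top, and leave it there. Only then lift the hood by its front bar to 50 degrees open and finish still holding it there, steadily: it is sprung and falls shut if let go. The key stays home; leave the round-headed key in its stand and the things around undisturbed.

Things in the scene. Friction and masses are not known exactly. Their poses are not given: they have to be found in the camera images.
- square_key_grip (a point): Centre of the head of the loose square-headed key, the one to use. It stands upright in one of the two places of the stand. From the bottom up: a steel blade 24 wide (key x), 5 thick (key y), 32 long; a white collar 40 x 20 x 4; a white square head 30 wide (x), 12 thick (y), 46 high, to be gripped across the 12 mm from above. This point is 23 below the head's top, 27 above the collar's underside and 59 above the blade's lower end. z up the key. 60 g.
- round_key_grip (a point): Centre of the head of the other loose key, not to be used: same collar, thickness and height of this point, but the head is a round disc 38 in diameter and 12 thick, and the blade is 16 wide. It stands in the other place of the stand and stays there.
- key_stand: Fixed grey block 50 (x) x 150 (y) x 45 high, origin under its centre. Two slots 28 x 9 in its top, at y = +45 and y = -45, the keys hang in them by their collars, with the key's axes along the block's. Either key may be in either place.
- incubator: Fixed white tube incubator, 160 deep (x) x 200 wide (y) x 70 high, origin under its centre, front towards -x. The open chamber under the hood takes the left part of the top (+y), the flat key deck with the slot the right 80 mm (-y).
- key_port (a point): Middle of the mouth of the key slot, on the top of the key deck, 70 above the worktop; axes as the incubator's. The slot is 28 (x) x 9 (y) with a 3 mm chamfer, 42 deep; the key's collar comes to rest flat on the deck round it, the head's centre then 27 above this point. 32 mm to the deck's right edge, 55 mm to the hood's edge.
- hood_hinge (a point): Point on the hood's hinge line, in the middle of the hood's width, at the back of the chamber, 74 above the worktop. The line runs along this frame's y; axes as the incubator's.
- hood_bar (a point): Middle of the hood's round front bar, 12 in diameter, 100 long (along y), 90 free between its two end arms; 195 from the hinge line towards the front and 11 above it when shut, so 85 above the worktop and 42 in front of the housing. It moves with the hood, on a circle about the hinge line.
- hood (a joint): Opening angle of the hood in rad: 0 shut (as it starts), growing as the front bar swings up and back, stop at 1.31. Hood 112 wide, 300 g. Gravity and a spring pull it shut: about 2 to 3.5 N at the bar. 50 degrees is 0.873.
- square_key: The square-headed key itself, origin at the centre of the lower end of its blade; axes as its head's.
- round_key: The round-headed key itself, origin at the centre of the lower end of its blade.
- specimen_cup: Bystander: closed specimen cup, 62 in diameter, 68 high, origin under its centre.
- timer: Bystander: bench timer 76 x 76 x 22, origin under its centre.
- dropper: Bystander: dropper bottle, 36 in diameter, 99 high, origin under its centre.

How it is judged:
On the way, in this order (a step that is already met when the one before it is completed fails the run):
1. the square-headed key sits home in the incubator's slot, let go, with the hood still shut (z of square_key_grip in the frame of key_port between 0.022 and 0.031 m and horizontal distance between square_key_grip and key_port below 0.007 m and angle between square_key_grip's own z axis and vertical below 0.12 rad and contact force between the fingers and square_key below 0.1 N and value of joint hood below 0.1 rad), for 0.2 s.
2. the fingers have the hood raised off its seat (z of square_key_grip in the frame of key_port between 0.022 and 0.031 m and horizontal distance between square_key_grip and key_port below 0.007 m and angle between square_key_grip's own z axis and vertical below 0.12 rad and value of joint hood above 0.3 rad and contact force between the fingers and hood above 1 N), for 0.1 s.
At the end, for the whole second after the job is handed in: hood still at 45 to 55 degrees (0.785 to 0.960 rad), pressed by the fingers (over 1 N) and touched by no loose thing; square-headed key upright in the slot, within 7 mm of its centre, collar within 4 mm of the deck, let go; round-headed key within 15 mm of its start (z of square_key_grip in the frame of key_port between 0.022 and 0.031 m and horizontal distance between square_key_grip and key_port below 0.007 m and angle between square_key_grip's own z axis and vertical below 0.12 rad and contact force between the fingers and square_key below 0.1 N and value of joint hood between 0.785 and 0.96 rad and velocity of joint hood between -0.06 and 0.06 rad/s and contact force between the fingers and hood above 1 N and distance of round_key from where it was at the start of the episode below 0.015 m and not (contact force between hood and specimen_cup above 0.1 N) and not (contact force between hood and timer above 0.1 N) and not (contact force between hood and dropper above 0.1 N) and not (contact force between hood and square_key above 0.1 N) and not (contact force between hood and round_key above 0.1 N)); the arm keeps its last pose, push and grip.
It fails at once if the hood is raised by more than 0.15 rad while the square-headed key is not home in the slot (value of joint hood above 0.15 rad and not (z of square_key_grip in the frame of key_port between 0.022 and 0.031 m and horizontal distance between square_key_grip and key_port below 0.007 m and angle between square_key_grip's own z axis and vertical below 0.12 rad)).
It fails at once if the round-headed key is moved by more than 15 mm (distance of round_key from where it was at the start of the episode above 0.015 m).
It fails at once if the specimen cup is moved by more than 30 mm (distance of specimen_cup from where it was at the start of the episode above 0.03 m).
It fails at once if the timer is moved by more than 30 mm (distance of timer from where it was at the start of the episode above 0.03 m).
It fails at once if the dropper is moved by more than 30 mm (distance of dropper from where it was at the start of the episode above 0.03 m).
It also fails if it takes over 48 s, if anything falls off the work surface, if the arm or the gripper's body presses on something with over 40 N, if the wrist force passes 120 N, or if a joint passes its speed limit or range.

## Working session

There is one attempt and no reset: what is moved stays moved. The work goes in short steps, Python scripts to look and compute and a shell command to move; the robot and the scene stay as the last step left them, time stands still between calls to the robot, and variables do not carry over. Pictures are saved under pics/ and viewed, about 8 in all and at most 12, crops included, and the job is handed in when it is done.

```bash
ls; mkdir -p pics
python3 - <<'E'
from plant import *
import cv2
s=get_state();print(s)
for n in("side","top"):
    print(camera_info(n)); cv2.imwrite(f"pics/{n}0.png",cv2.cvtColor(capture(n),cv2.COLOR_RGB2BGR))
E
```

```text
pics
{'time': 0.0, 'q': array([ 1.13449415,  0.42674714,  0.0738618 ,  1.60663066, -0.03412046,
        1.1108095 , -0.06711768]), 'qd': array([ 0.0009012 ,  0.00146209, -0.00099699,  0.00035047, -0.00056992,
       -0.00044262,  0.00021901]), 'joint_efforts': array([-1.56093083e-04, -9.49820423e+01,  3.76135871e+00, -4.63508284e+01,
        1.93444302e-02,  1.02679300e-02,  2.27248296e-05]), 'eef_pos': array([ 0.19080293, -0.64704345,  0.24159038]), 'tcp_rot': array([ 3.14150639e+00,  1.33197073e-03, -1.28406330e+00]), 'ft_force': array([0.38145747, 0.05089741, 0.0701568 ]), 'moment': array([ 0.00556146, -0.04279495,  0.00523467]), 'grip_width': 0.9996818041847756}
{'K': array([[453.01367199,   0.        , 265.77970682],
       [  0.        , 453.01367199, 191.37598608],
       [  0.        ,   0.        ,   1.        ]]), 'dist': array([0.05489858, 0.        , 0.        , 0.        , 0.        ]), 'eye': array([ 0.56826606, -1.38087299,  0.78553051]), 'orientation': array([-2.06516456,  0.02347348, -0.00873616])}
{'K': array([[356.45096456,   0.        , 257.93874389],
       [  0.        , 356.45096456, 186.6394365 ],
       [  0.        ,   0.        ,   1.        ]]), 'dist': array([0.01438585, 0.        , 0.        , 0.        , 0.        ]), 'eye': array([ 0.34993069, -0.10657442,  1.2786765 ]), 'orientation': array([-2.94611008e+00,  2.52741367e-03, -1.54619242e+00])}
```

View pics/top0.png

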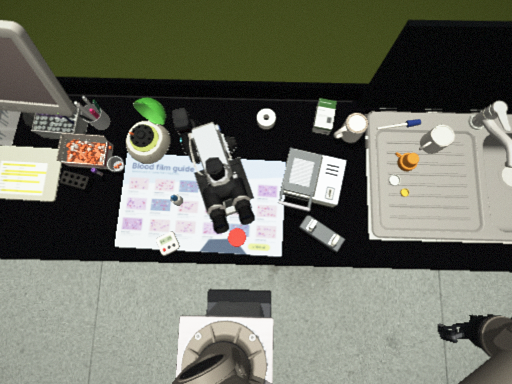

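View pics/side0.png

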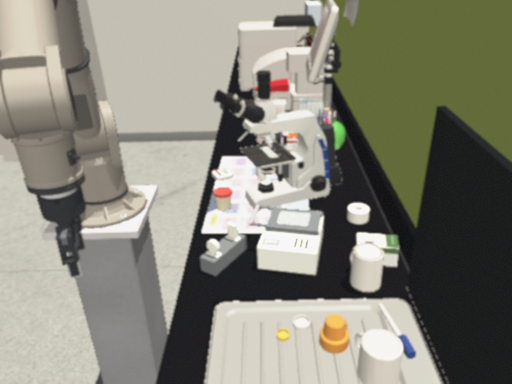

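The top view shows the incubator near (313,178) and the stand near (322,233). The side view shows them near (292,245) and (224,252). I'll enlarge both.

Run:
```python
import cv2,numpy as np
t=cv2.imread("pics/top0.png")[140:255,270:355]; s=cv2.imread("pics/side0.png")[200:285,190:335]
cv2.imwrite("pics/tc.png",cv2.resize(t,None,fx=5,fy=5,interpolation=cv2.INTER_CUBIC))
cv2.imwrite("pics/sc.png",cv2.resize(s,None,fx=5,fy=5,interpolation=cv2.INTER_CUBIC))
```

```text
(no output)
```

View pics/tc.png

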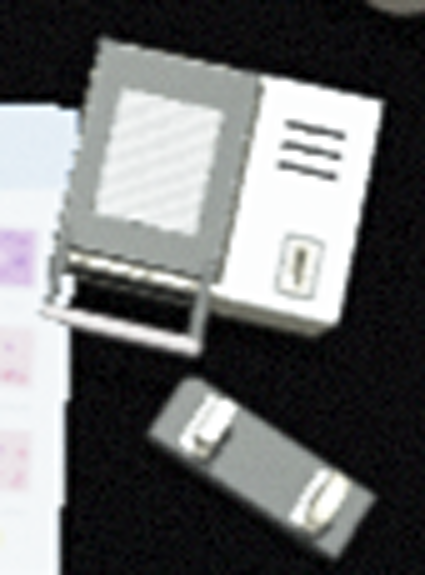

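View pics/sc.png

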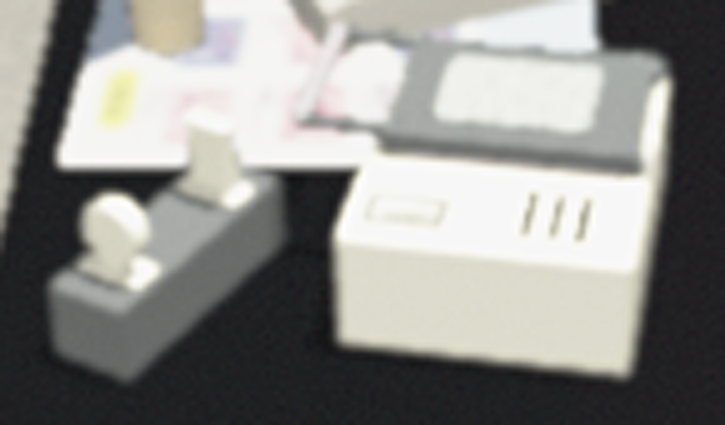

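```bash
cat > h.py <<'E'
import numpy as np,cv2
from scipy.spatial.transform import Rotation as R
from scipy.optimize import least_squares
from plant import *
def proj(n,P):
    c=camera_info(n);Rw=R.from_euler('xyz',c['orientation']).as_matrix()
    X=(np.atleast_2d(P)-c['eye'])@Rw
    return cv2.projectPoints(X,np.zeros(3),np.zeros(3),c['K'],c['dist'])[0][:,0]
OFF={'top':(270,140),'side':(190,200)}
def uncrop(n,c): return (np.array(c,float)+.5)/5-.5+OFF[n]
def crop(n,p): return (p-np.array(OFF[n])+.5)*5-.5
def tf(p,P): # x,y,yaw
    return R.from_euler('z',p[2]).apply(np.atleast_2d(P))+[p[0],p[1],0]
def tri(pt,ps):
    return least_squares(lambda X:np.r_[proj('top',X)[0]-pt,proj('side',X)[0]-ps],[.55,-.3,.08]).x
E
python3 - <<'E'
from h import *
print(R.from_euler('xyz',camera_info('top')['orientation']).as_matrix().round(2).tolist())
inc={'top':[((.08,-.1,.07),(384,100)),((-.08,-.1,.07),(341,322)),((-.122,.097,.085),(45,312)),((-.122,-.011,.085),(198,350))],
'side':[((-.08,-.1,.07),(335,235)),((-.08,-.1,0),(340,346)),((.08,-.1,0),(630,377)),((.08,-.1,.07),(634,265)),((-.122,.097,.085),(345,32)),((-.122,-.011,.085),(303,122))]}
st={'top':[((.025,.075,.045),(193,378)),((-.025,.075,.045),(150,433)),((.025,-.075,.045),(376,495)),((-.025,-.075,.045),(335,555))],
'side':[((-.025,-.075,.045),(50,283)),((.025,-.075,.045),(128,317)),((.025,.075,.045),(285,180)),((-.025,-.075,0),(55,352)),((.025,-.075,0),(128,380)),((0,.045,.095),(208,113)),((0,.045,.072),(215,152)),((0,-.045,.072),(115,230))]}
for nm,M,g in(('inc',inc,(.55,-.25,0)),('st',st,(.45,-.3,-.5))):
    f=lambda p:np.concatenate([(proj(n,tf(p,[a for a,_ in M[n]]))-uncrop(n,[b for _,b in M[n]])).ravel() for n in M])
    r=least_squares(f,g,loss='soft_l1');print(nm,r.x.round(4));print(f(r.x).reshape(-1,2).round(1).tolist());p=r.x
    if nm=='inc':
        print('port tri',(X:=tri(uncrop('top',(300,267)),uncrop('side',(405,211)))).round(4),'in inc',R.from_euler('z',-p[2]).apply(X-[p[0],p[1],0]).round(4))
        print('bar',tf(p,(-.122,.043,.085)).round(4),'hinge',tf(p,(.073,.043,.074)).round(4))
    else: print('sq grip',tf(p,(0,.045,.072)).round(4),'round',tf(p,(0,-.045,.072)).round(4))
E
```

```text
[[0.02, -0.98, 0.19], [-1.0, -0.02, 0.01], [-0.0, -0.19, -0.98]]
inc [ 0.6359 -0.2903 -0.2151]
[[0.0, 0.1], [-0.3, -0.4], [0.2, -0.8], [0.8, -0.8], [0.4, 0.7], [0.2, -0.8], [-0.3, -0.5], [-0.3, 0.8], [-0.9, -0.8], [-0.8, -0.2]]
port tri [ 0.5735 -0.3449  0.0687] in inc [-0.0494 -0.0666  0.0687]
bar [[ 0.5259 -0.2223  0.085 ]] hinge [[ 0.7164 -0.2639  0.074 ]]
st [ 0.4401 -0.3225 -0.5691]
[[-0.4, -1.2], [0.4, -0.3], [0.0, -0.2], [0.5, 0.1], [-0.1, 0.4], [-1.2, -0.8], [-1.0, -0.6], [0.4, -0.2], [0.1, -0.0], [0.5, 0.8], [-0.5, -0.2], [0.2, -0.0]]
sq grip [[ 0.4643 -0.2846  0.072 ]] round [[ 0.4158 -0.3605  0.072 ]]
```

```bash
python3 -m creep '{"gripper":[0.6,0.6,0.6,0.6,0.6,0.6,0.6,0.6,0.6,0.6,0.6,0.6],"offset":[[-0.0225,-0.0304,0],[-0.0225,-0.0304,0],[-0.0225,-0.0304,0],[-0.0225,-0.0304,0],[-0.0225,-0.0304,0],[-0.0225,-0.0304,0],[-0.0225,-0.0304,0],[-0.0225,-0.0304,0],[-0.0225,-0.0304,0],[-0.0225,-0.0304,0],[-0.0225,-0.0304,0],[-0.0225,-0.0304,0]],"rot":[[0,0,0],[0,0,0],[0,0,0],[0,0,0],[0,0,0],[0,0,0],[0,0,0],[0,0,0],[0,0,0],[0,0,0],[0,0,0],[0,0,0]]}'
python3 -m creep '{"gripper":[0.6,0.6,0.6,0.6,0.6,0.6,0.6,0.6,0.6],"offset":[[0,0,0],[0,0,0],[0,0,0],[0,0,0],[0,0,0],[0,0,0],[0,0,0],[0,0,0],[0,0,0]],"rot":[[0,0,7],[0,0,7],[0,0,7],[0,0,7],[0,0,7],[0,0,7],[0,0,7],[0,0,0],[0,0,0]]}' 60
cat >> h.py <<'E'
def go(target,yaw=None,pos=None,rot=None):
    s=get_state();M=R.from_euler('xyz',s['tcp_rot'] if rot is None else rot)
    print('t',round(s['time'],2),'tcp',s['eef_pos'].round(4),'rpy',s['tcp_rot'].round(4),'F',s['ft_force'].round(1),'w',round(s['grip_width'],3))
    print('offset',M.inv().apply(np.array(target)-s['eef_pos']).round(4))
    if yaw is not None: print('rot',np.degrees((M.inv()*R.from_euler('xyz',[np.pi,0,yaw])).as_rotvec()).round(2))
E
python3 -c "
from h import *
go([.4643,-.2846,.068],-2.14)"
```

```text
time: 1.3
eef_pos: [0.465, -0.2839, 0.2422]
tcp_rot: [3.141, 0.0, -1.284]
ft_force: [0.7, -1.0, -0.3]
grip_width: 0.595
time: 2.2
eef_pos: [0.4644, -0.2851, 0.2422]
tcp_rot: [3.141, -0.0, -2.135]
ft_force: [0.9, 0.7, 0.4]
grip_width: 0.603
t 2.2 tcp [ 0.4644 -0.2851  0.2422] rpy [ 3.1412 -0.     -2.1353] F [0.9 0.7 0.4] w 0.603
offset [-0.0004  0.0003  0.1742]
rot [ 0.02 -0.    0.27]
```

```bash
python3 -m creep '{"gripper":[0.6,0.6,0.6,0.6,0.6,0.6],"offset":[[0,0,0.035],[0,0,0.035],[0,0,0.035],[0,0,0.035],[0,0,0.034],[0,0,0]],"rot":[[0,0,0.3],[0,0,0],[0,0,0],[0,0,0],[0,0,0],[0,0,0]]}'
python3 -m creep '{"gripper":[0,0,0,0,0,0,0,0],"offset":[[0,0,0],[0,0,0],[0,0,0],[0,0,0],[0,0,0],[0,0,0],[0,0,0],[0,0,0]],"rot":[[0,0,0],[0,0,0],[0,0,0],[0,0,0],[0,0,0],[0,0,0],[0,0,0],[0,0,0]]}' 60
```

```text
time: 2.8
eef_pos: [0.4622, -0.284, 0.0647]
tcp_rot: [3.135, -0.0, -2.141]
ft_force: [0.5, 0.1, 1.1]
grip_width: 0.598
time: 3.6
eef_pos: [0.4654, -0.2858, 0.0701]
tcp_rot: [-3.139, 0.0, -2.144]
ft_force: [-1.7, 0.8, 10.8]
grip_width: 0.137
```

```bash
python3 -m creep '{"gripper":[0,0,0,0,0,0,0,0,0],"offset":[[0,0,-0.005],[0,0,-0.01],[0,0,-0.015],[0,0,-0.02],[0,0,-0.02],[0,0,-0.02],[0,0,-0.015],[0,0,0],[0,0,0]],"rot":[[0,0,0],[0,0,0],[0,0,0],[0,0,0],[0,0,0],[0,0,0],[0,0,0],[0,0,0],[0,0,0]]}'
python3 - <<'E'
from h import *
im=cv2.cvtColor(capture('side'),cv2.COLOR_RGB2BGR)
cv2.imwrite('pics/s1.png',cv2.resize(im[160:285,190:335],None,fx=5,fy=5,interpolation=cv2.INTER_CUBIC))
M=R.from_euler('z',-.2151)
port=tf((.6359,-.2903,-.2151),(-.049,-.068,.07))[0];print(port)
go([port[0],port[1],.164],-1.786)
E
```

```text
time: 4.5
eef_pos: [0.4645, -0.2852, 0.1738]
tcp_rot: [-3.141, 0.0, -2.144]
ft_force: [-0.5, -0.3, -0.8]
grip_width: 0.133
[ 0.57351493 -0.34627413  0.07      ]
t 4.55 tcp [ 0.4642 -0.2851  0.1732] rpy [ 3.1414  0.     -2.1444] F [-0.4 -0.  -1.2] w 0.134
offset [-0.008  -0.125   0.0091]
rot [ 1.000e-02  0.000e+00 -2.054e+01]
```

View pics/s1.png

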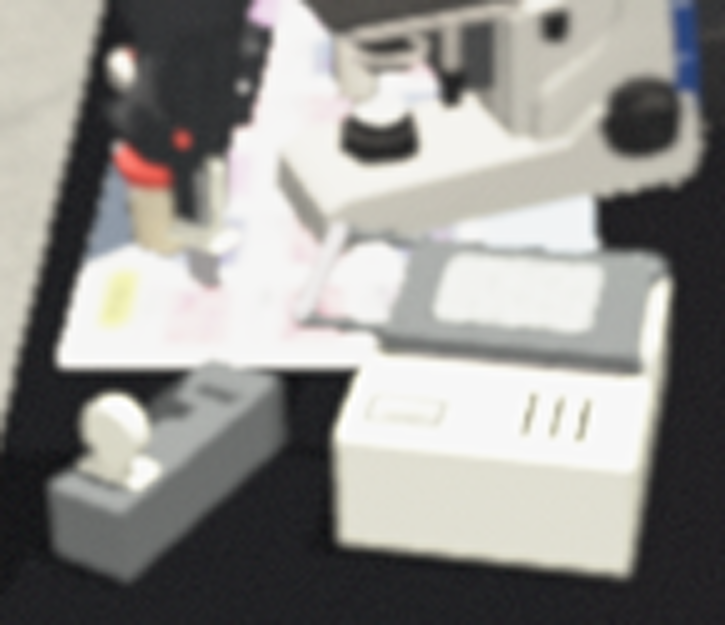

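The key is held upright, with its collar at about (212,240) and blade tip at about (205,275) in the crop. The round key is still in the stand. Next I'll carry the key over the port.

```bash
python3 -m creep '{"gripper":[0,0,0,0,0,0,0,0,0,0,0,0],"offset":[[-0.0013,-0.02,0],[-0.0013,-0.021,0],[-0.0013,-0.021,0],[-0.0013,-0.021,0],[-0.0014,-0.021,0],[-0.0014,-0.021,0],[0,0,0],[0,0,0],[0,0,0.02],[0,0,0.006],[0,0,0],[0,0,0]],"rot":[[0,0,0],[0,0,0],[0,0,0],[0,0,0],[0,0,0],[0,0,0],[0,0,-7],[0,0,-7],[0,0,-6.5],[0,0,0],[0,0,0],[0,0,0]]}'
python3 - <<'E'
from h import *
for n,(x,y,w,h) in(('side',(240,190,80,70)),('top',(280,150,70,60))):
    im=cv2.cvtColor(capture(n),cv2.COLOR_RGB2BGR); cv2.imwrite(f'pics/{n}2f.png',im)
    cv2.imwrite(f'pics/{n}2.png',cv2.resize(im[y:y+h,x:x+w],None,fx=8,fy=8,interpolation=cv2.INTER_CUBIC))
go([.5735,-.3463,.164],-1.786)
E
```

```text
time: 5.75
eef_pos: [0.5737, -0.3464, 0.1473]
tcp_rot: [3.141, 0.0, -1.79]
ft_force: [-0.0, 0.8, -0.9]
grip_width: 0.133
t 5.85 tcp [ 0.5741 -0.3464  0.1479] rpy [-3.1410e+00 -2.0000e-04 -1.7883e+00] F [ 0.2  0.2 -0.4] w 0.13
offset [ 0.      0.0006 -0.0161]
rot [-0.03 -0.01 -0.13]
```

View pics/side2.png

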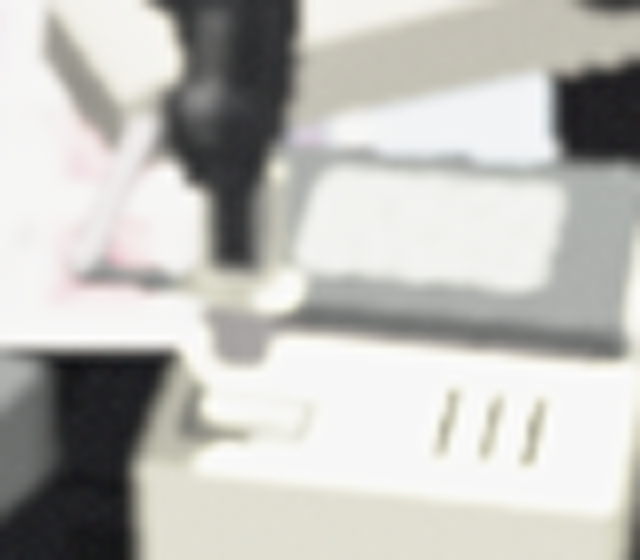

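The blade's lower end is centred at about (242,360) and spans 215–270. The slot plate spans 200–312, centred at about (256,415). I'll compare both with the projections.

Run:
```python
from h import *
c=lambda p:((p-[240,190]+.5)*8-.5).round(1)
u=R.from_euler('z',-.2151).apply([[1,0,0],[0,1,0]])
T=np.array([.5740,-.3464,0]);
for z in(.088,.092,.096): print('blade end',z,c(proj('side',[T+[0,0,z]]+[T+s*.012*u[0]+[0,0,z] for s in(-1,1)])).tolist())
z=.124;print('collar',c(proj('side',[T+s*.02*u[0]-.01*u[1]+[0,0,z] for s in(-1,1)])).tolist())
P=np.array([.5735,-.3463,.07]);print('port',c(proj('side',[P,P-.02*u[0],P+.02*u[0],P+.01*u[0],P+.01*u[1]])).tolist())
print('top port',proj('top',P), 'tip',proj('top',T+[0,0,.09]))
```

```text
blade end 0.088 [[247.9, 374.0], [213.6, 370.6], [282.3, 377.4]]
blade end 0.092 [[247.7, 364.2], [213.3, 360.9], [282.2, 367.6]]
blade end 0.096 [[247.5, 354.4], [213.1, 351.1], [282.0, 357.8]]
collar [[181.8, 295.5], [298.7, 306.5]]
port [[247.4, 417.4], [190.7, 411.7], [304.5, 423.1], [275.9, 420.3], [253.1, 401.1]]
top port [[330.06884102 192.79809154]] tip [[331.25429443 191.6064466 ]]
```

View pics/top2.png

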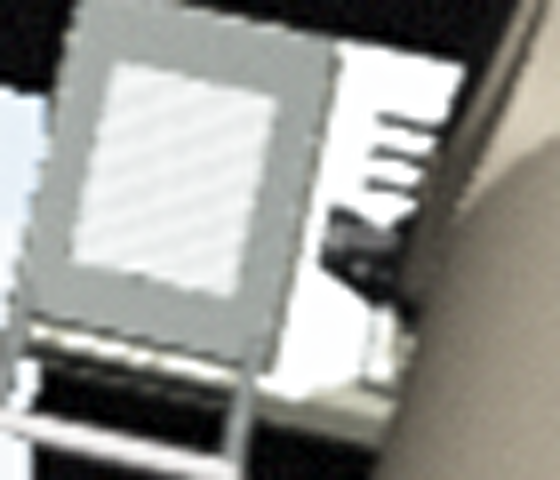

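Run:
```python
import cv2,numpy as np
np.set_printoptions(linewidth=200)
a=cv2.imread('pics/side2f.png',0);b=cv2.imread('pics/side0.png',0)
print('now cols 260-282');[print(r,a[r,260:283]) for r in range(222,247)]
print('before cols 258-284');[print(r,b[r,258:285]) for r in range(236,248)]
t=cv2.imread('pics/top0.png',0)
print('top0 cols 322-338');[print(r,t[r,322:339]) for r in range(184,203)]
```

```text
now cols 260-282
222 [241 243 243 238 227 199 149 103  79  72  77 103 147 183 201 196 204 228 239 240 241 242 242]
223 [214 230 233 224 217 205 178 147 131 125 122 133 164 195 214 220 223 226 228 229 233 235 236]
224 [168 192 203 200 209 215 209 196 185 181 176 177 191 213 229 243 245 237 215 201 202 205 203]
225 [152 168 181 192 205 214 217 214 208 205 204 208 217 228 242 247 248 242 206 179 177 176 175]
226 [204 209 213 213 212 214 214 212 207 204 207 219 235 244 247 248 248 238 196 173 173 173 173]
227 [243 243 240 237 231 222 215 211 208 206 210 225 243 247 248 249 247 218 173 162 162 164 164]
228 [246 246 245 244 238 218 195 189 190 193 199 212 232 240 241 236 211 162 136 132 135 138 140]
229 [245 246 246 244 235 206 176 168 169 173 176 181 191 195 185 167 144 125 116 115 115 119 118]
230 [245 246 246 245 242 220 184 165 163 164 165 165 169 166 157 148 142 136 128 126 126 126 123]
231 [246 246 246 247 247 242 203 169 164 164 166 165 167 174 183 190 191 186 178 174 174 169 164]
232 [242 242 246 248 248 246 214 172 163 165 165 165 168 191 224 238 243 242 239 237 235 231 226]
233 [
[... 3478 characters left out ...]
3 240 237 204 243 253 253 254 254]
194 [252 253 250 223 226 240 208 149 198 246 238 210 243 253 253 254 253]
195 [253 253 244 201 236 253 232 156 199 236 219 223 250 253 253 255 247]
196 [253 253 242 202 238 252 235 167 223 244 221 228 251 253 253 255 242]
197 [253 253 238 206 228 246 245 226 238 243 211 238 253 253 253 255 236]
198 [253 253 246 216 189 191 204 215 233 228 205 242 254 253 254 253 201]
199 [254 254 254 252 248 223 202 197 190 184 199 244 252 253 254 253 182]
200 [255 255 255 255 255 254 253 253 249 244 249 253 253 253 255 248 141]
201 [173 198 225 244 255 255 255 255 255 254 254 253 253 253 255 240  96]
202 [112 123 132 154 176 197 211 239 255 255 255 255 255 255 255 238  71]
```

```bash
python3 -m creep '{"gripper":[0,0,0,0,0,0,0,0,0,0],"offset":[[-0.0007,-0.002,0],[0,0,0],[0,0,0.005],[0,0,0.005],[0,0,0.005],[0,0,0.004],[0,0,0.004],[0,0,0.004],[0,0,0.003],[0,0,0]],"rot":[[0,0,0],[0,0,0],[0,0,0],[0,0,0],[0,0,0],[0,0,0],[0,0,0],[0,0,0],[0,0,0],[0,0,0]]}'
python3 -c "
from h import *
go([.5755,-.346,.094],-1.786);s=get_state();print(s['moment'])"
```

```text
time: 6.85
eef_pos: [0.5757, -0.346, 0.1168]
tcp_rot: [3.141, 0.0, -1.787]
ft_force: [0.4, 0.3, -1.5]
grip_width: 0.129
t 6.85 tcp [ 0.5757 -0.346   0.1168] rpy [ 3.1410e+00  2.0000e-04 -1.7867e+00] F [ 0.4  0.3 -1.5] w 0.129
offset [0.     0.0002 0.0228]
rot [ 0.04  0.01 -0.04]
[-0.0103346  -0.02712038 -0.00042602]
```

No contact force, with the tip about 9 mm below the deck surface, so it's in the slot. I'll continue down.

```bash
python3 -m creep '{"gripper":[0,0,0,0,0,0],"offset":[[0,0,0.004],[0,0,0.004],[0,0,0.004],[0,0,0.004],[0,0,0.003],[0,0,0]],"rot":[[0,0,0],[0,0,0],[0,0,0],[0,0,0],[0,0,0],[0,0,0]]}'
python3 -m creep '{"gripper":[0,0,0,0],"offset":[[0,0,0.002],[0,0,0.001],[0,0,0],[0,0,0]],"rot":[[0,0,0],[0,0,0],[0,0,0],[0,0,0]]}'
```

```text
time: 7.45
eef_pos: [0.5756, -0.346, 0.0977]
tcp_rot: [3.141, 0.0, -1.787]
ft_force: [1.3, 0.5, -0.3]
grip_width: 0.136
time: 7.85
eef_pos: [0.5759, -0.3461, 0.0954]
tcp_rot: [-3.141, 0.0, -1.787]
ft_force: [0.0, -0.2, -1.1]
grip_width: 0.134
```

```bash
python3 -m creep '{"gripper":[0,0,0],"offset":[[0,0,0.0015],[0,0,0],[0,0,0]],"rot":[[0,0,0],[0,0,0],[0,0,0]]}'
python3 -m creep '{"gripper":[0,0,0],"offset":[[0,0,0.0015],[0,0,0],[0,0,0]],"rot":[[0,0,0],[0,0,0],[0,0,0]]}'
python3 -m creep '{"gripper":[0,0,0],"offset":[[0,0,0.0015],[0,0,0],[0,0,0]],"rot":[[0,0,0],[0,0,0],[0,0,0]]}'
```

```text
time: 8.15
eef_pos: [0.5761, -0.3462, 0.0952]
tcp_rot: [-3.141, -0.0, -1.787]
ft_force: [-7.4, 3.0, 16.4]
grip_width: 0.13
time: 8.45
eef_pos: [0.5761, -0.3462, 0.0951]
tcp_rot: [-3.141, -0.0, -1.787]
ft_force: [-14.8, 7.6, 35.7]
grip_width: 0.136
time: 8.75
eef_pos: [0.5761, -0.3462, 0.095]
tcp_rot: [-3.14, -0.001, -1.787]
ft_force: [-20.4, 11.7, 55.5]
grip_width: 0.133
```

```bash
python3 -m creep '{"gripper":[0,0,0.5,0.5,0.5,0.5,0.5],"offset":[[0,0,-0.004],[0,0,0],[0,0,0],[0,0,0],[0,0,0],[0,0,0],[0,0,0]],"rot":[[0,0,0],[0,0,0],[0,0,0],[0,0,0],[0,0,0],[0,0,0],[0,0,0]]}'
python3 -m creep '{"gripper":[0.5,0.5,0.5,0.5,0.5,0.5,0.5,0.5],"offset":[[0,0,-0.005],[0,0,-0.015],[0,0,-0.03],[0,0,-0.03],[0,0,-0.03],[0,0,-0.03],[0,0,0],[0,0,0]],"rot":[[0,0,0],[0,0,0],[0,0,0],[0,0,0],[0,0,0],[0,0,0],[0,0,0],[0,0,0]]}'
python3 - <<'E'
from h import *
im=cv2.cvtColor(capture('side'),cv2.COLOR_RGB2BGR); cv2.imwrite('pics/side3f.png',im)
cv2.imwrite('pics/side3.png',cv2.resize(im[180:260,225:325],None,fx=7,fy=7,interpolation=cv2.INTER_CUBIC))
u=R.from_euler('z',-.2151).apply([[1,0,0],[0,1,0]]);P=np.array([.5735,-.3460,.07])
c=lambda p:((p-[225,180]+.5)*7-.5).round(1).tolist()
print('collar bot near/top',c(proj('side',[P+a*.02*u[0]-.01*u[1]+[0,0,z] for z in(0,.004) for a in(-1,1)])))
print('head top near',c(proj('side',[P+a*.015*u[0]-.006*u[1]+[0,0,.05] for a in(-1,1)])))
s=get_state();print(s['time'],s['eef_pos'],s['ft_force'])
E
```

```text
time: 9.45
eef_pos: [0.5759, -0.3461, 0.0946]
tcp_rot: [3.141, 0.0, -1.787]
ft_force: [0.4, 0.0, 0.4]
grip_width: 0.503
time: 10.25
eef_pos: [0.5762, -0.3463, 0.2366]
tcp_rot: [-3.139, -0.001, -1.787]
ft_force: [-0.9, 0.4, -0.8]
grip_width: 0.5
collar bot near/top [[266.5, 444.1], [366.7, 454.2], [266.2, 435.7], [366.5, 445.8]]
head top near [[277.9, 332.4], [354.2, 339.6]]
10.3 [ 0.57579196 -0.34605835  0.23541162] [ 0.40946725  0.26982889 -1.14186154]
```

View pics/side3.png

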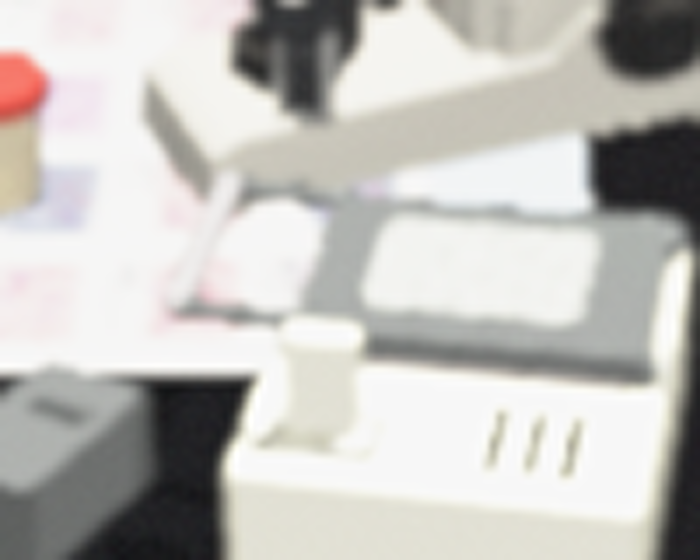

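The key is seated: the head-top near edge at (283–357, 340–348) matches the home projection, and the key is upright. Next is the hood. I'll approach its bar with the tool tilted about 35° forward.

```bash
python3 -m creep '{"gripper":[0.3,0.3,0.3,0.3,0.3],"offset":[[-0.022,0.0245,0],[-0.022,0.0245,0],[-0.022,0.0245,0],[-0.022,0.0245,0],[-0.022,0.0245,0]],"rot":[[0,0,0],[0,0,0],[0,0,0],[0,0,0],[0,0,0]]}'
python3 -m creep '{"gripper":[0.3,0.3,0.3,0.3,0.3,0.3,0.3,0.3,0.3,0.3,0.3,0.3],"offset":[[0,0,0],[0,0,0],[0,0,0],[0,0,0],[0,0,0],[0,0,0],[0,0,0],[0,0,0],[0,0,0],[0,0,0],[0,0,0],[0,0,0]],"rot":[[0,0,-8.2],[0,0,-8.2],[0,0,-8.2],[0,0,-8.2],[0,0,-8.2],[0,0,-8.2],[0,0,-8.2],[0,0,-8.2],[0,0,-8.2],[0,0,-8.2],[0,0,-8],[0,0,0]]}'
python3 -m creep '{"gripper":[0.3,0.3,0.3,0.3,0.3,0.3,0.3],"offset":[[0,0,0],[0,0,0],[0,0,0],[0,0,0],[0,0,0],[0,0,0],[0,0,0]],"rot":[[0,7,0],[0,7,0],[0,7,0],[0,7,0],[0,7,0],[0,0,0],[0,0,0]]}'
python3 - <<'E'
from h import *
go([.480,-.2123,.152])
s=get_state();M=R.from_euler('xyz',s['tcp_rot']);a=np.radians(35)
tz=np.array([np.sin(a)*.977,-np.sin(a)*.2135,-np.cos(a)]);ty=np.array([-.2135,-.977,0]);T=R.from_matrix(np.c_[np.cross(ty,tz),ty,tz])
print(M.as_matrix().round(2).tolist());print('rot',np.degrees((M.inv()*T).as_rotvec()).round(2),s['q'].round(2))
E
```

```text
time: 10.8
eef_pos: [0.4784, -0.2113, 0.234]
tcp_rot: [3.14, 0.0, -1.787]
ft_force: [-0.2, 1.1, -0.2]
grip_width: 0.298
time: 12.0
eef_pos: [0.4793, -0.2123, 0.2341]
tcp_rot: [-3.141, 0.001, -0.213]
ft_force: [0.5, 0.7, 0.3]
grip_width: 0.303
time: 12.7
eef_pos: [0.4802, -0.2112, 0.2347]
tcp_rot: [-3.136, -0.595, -0.219]
ft_force: [0.7, 0.0, 0.2]
grip_width: 0.301
t 12.7 tcp [ 0.4802 -0.2112  0.2347] rpy [-3.1357 -0.5953 -0.219 ] F [0.7 0.  0.2] w 0.301
offset [-0.0463  0.0016  0.0684]
[[0.81, -0.21, 0.55], [-0.18, -0.98, -0.12], [0.56, -0.0, -0.83]]
rot [-0.21  0.89 -0.19] [ 0.7  -0.03 -0.35  2.33 -0.34  0.26  0.44]
```

```bash
python3 -m creep '{"gripper":[0.3,0.3,0.3,0.3],"offset":[[0,0,0],[0,0,0],[0,0,0],[0,0,0]],"rot":[[-0.2,-5,0],[0,-5,0],[0,0,0],[0,0,0]]}'
cat >> h.py <<'E'
def tool(al):
    a=np.radians(al);u=np.array([.977,-.2135,0]);tz=np.sin(a)*u-[0,0,np.cos(a)];ty=np.array([-.2135,-.977,0])
    return R.from_matrix(np.c_[np.cross(ty,tz),ty,tz]),tz
def rep(target,al):
    s=get_state();M=R.from_euler('xyz',s['tcp_rot']);T,tz=tool(al);go(target)
    print('rot',np.degrees((M.inv()*T).as_rotvec()).round(2),'q',s['q'].round(2))
E
python3 -c "
from h import *
rep([.4962,-.2158,.1502],25)"
```

```text
time: 13.1
eef_pos: [0.4812, -0.2114, 0.2347]
tcp_rot: [-3.141, -0.424, -0.216]
ft_force: [-0.7, 0.4, 0.5]
grip_width: 0.302
t 13.1 tcp [ 0.4812 -0.2114  0.2347] rpy [-3.1411 -0.424  -0.216 ] F [-0.7  0.4  0.5] w 0.302
offset [-0.0206  0.0011  0.0834]
rot [-0.01  0.71 -0.05] q [ 0.71  0.02 -0.4   2.21 -0.08  0.49  0.16]
```

```bash
python3 -m creep '{"gripper":[0.3,0.3,0.3,0.3,0.3],"offset":[[-0.007,0.0005,0.028],[-0.007,0.0005,0.028],[-0.0065,0,0.0275],[0,0,0],[0,0,0]],"rot":[[0,0.7,0],[0,0,0],[0,0,0],[0,0,0],[0,0,0]]}'
python3 - <<'E'
from h import *
rep([.5292,-.2230,.0777],25)
im=cv2.cvtColor(capture('side'),cv2.COLOR_RGB2BGR)
cv2.imwrite('pics/side4.png',cv2.resize(im[160:260,215:315],None,fx=6,fy=6,interpolation=cv2.INTER_CUBIC))
E
```

```text
time: 13.6
eef_pos: [0.4957, -0.2154, 0.1502]
tcp_rot: [-3.141, -0.435, -0.215]
ft_force: [0.4, -0.3, 0.9]
grip_width: 0.299
t 13.6 tcp [ 0.4957 -0.2154  0.1502] rpy [-3.141  -0.4345 -0.2153] F [ 0.4 -0.3  0.9] w 0.299
offset [0.0006 0.0003 0.0803]
rot [-0.03  0.1  -0.01] q [ 0.65  0.18 -0.36  2.28  0.09  0.26  0.01]
```

View pics/side4.png

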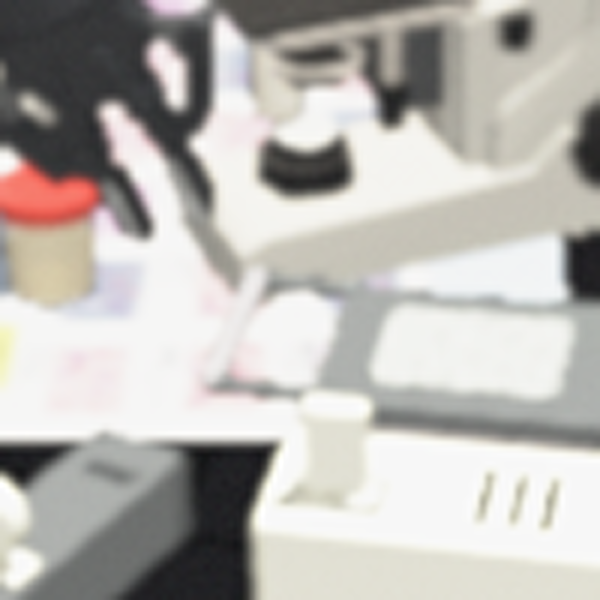

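The fingers, at about (140,220) and (200,200), line up with the middle of the bar at about (240,325). Joint 6 is near its limit, so I'll ease the tilt to 15° before going down.

```bash
python3 -m creep '{"gripper":[0.3,0.3,0.3,0.3],"offset":[[0.01,0,0],[0.01,0,0],[0,0,0],[0,0,0]],"rot":[[0,-5,0],[0,-5,0],[0,0,0],[0,0,0]]}'
python3 -c "
from h import *
rep([.5279,-.2227,.0773],15)"
```

```text
time: 14.05
eef_pos: [0.5147, -0.2198, 0.1593]
tcp_rot: [3.142, -0.264, -0.215]
ft_force: [-0.8, -0.2, -0.3]
grip_width: 0.3
t 14.05 tcp [ 0.5147 -0.2198  0.1593] rpy [ 3.1416 -0.2638 -0.2151] F [-0.8 -0.2 -0.3] w 0.3
offset [-0.0084  0.0001  0.0826]
rot [ 0.   -0.12  0.  ] q [ 0.6   0.24 -0.33  2.12  0.12  0.54 -0.02]
```

```bash
python3 -m creep '{"gripper":[0.3,0.3,0.3,0.3,0.3,0.3,0.3,0.3,0.3],"offset":[[-0.0084,0,0],[0,0,0.015],[0,0,0.015],[0,0,0.015],[0,0,0.015],[0,0,0.012],[0,0,0.01],[0,0,0],[0,0,0]],"rot":[[0,0,0],[0,0,0],[0,0,0],[0,0,0],[0,0,0],[0,0,0],[0,0,0],[0,0,0],[0,0,0]]}'
python3 -c "
from h import *
rep([.5279,-.2227,.0773],15)"
```

```text
time: 14.95
eef_pos: [0.527, -0.2223, 0.0764]
tcp_rot: [-3.141, -0.261, -0.215]
ft_force: [-0.3, -0.8, -0.2]
grip_width: 0.302
t 14.95 tcp [ 0.527  -0.2223  0.0764] rpy [-3.1415 -0.2607 -0.215 ] F [-0.3 -0.8 -0.2] w 0.302
offset [ 0.0012  0.0002 -0.0006]
rot [-0.01  0.07  0.01] q [ 0.52  0.39 -0.26  2.15  0.22  0.37 -0.12]
```

```bash
python3 -m creep '{"gripper":[0.1,0,0,0,0,0],"offset":[[0,0,0],[0,0,0],[0,0,0],[0,0,0],[0,0,0],[0,0,0]],"rot":[[0,0,0],[0,0,0],[0,0,0],[0,0,0],[0,0,0],[0,0,0]]}' 40
python3 - <<'E'
from h import *
s=get_state();print(s['eef_pos'],s['tcp_rot'],s['ft_force'])
# arc waypoints: bar at th; TCP follows; tool tilt schedule
H=np.array([.7164,-.2639,.074]);u=np.array([.977,-.2135,0]);z=np.array([0,0,1]);r0=np.hypot(.195,.011);f0=np.arctan2(.011,.195)
g=s['eef_pos']; al0=15;
bar=lambda th:H-r0*np.cos(f0+th)*u+r0*np.sin(f0+th)*z
b0=bar(0); T0,tz0=tool(15); d=g-b0; print('grip rel bar, tool',T0.inv().apply(d).round(4))
p=g
for k in range(1,11):
    th=np.radians(5*k); q=g+bar(th)-b0
    print(5*k,'world',q.round(3),'step in tool(15)',T0.inv().apply(q-p).round(4)); p=q
E
```

```text
time: 15.55
eef_pos: [0.5272, -0.2226, 0.0768]
tcp_rot: [3.142, -0.262, -0.215]
ft_force: [1.2, 0.5, 2.7]
grip_width: 0.121
[ 0.5271878  -0.22256079  0.07679683] [ 3.14151698 -0.26164514 -0.21512158] [1.15808613 0.4709973  2.71162187]
grip rel bar, tool [-0.0008  0.      0.0083]
5 world [ 0.529 -0.223  0.094] step in tool(15) [ 0.006  -0.     -0.0159]
10 world [ 0.532 -0.224  0.11 ] step in tool(15) [ 0.0074  0.     -0.0153]
15 world [ 0.536 -0.225  0.127] step in tool(15) [ 0.0087 -0.     -0.0146]
20 world [ 0.542 -0.226  0.143] step in tool(15) [ 0.01   -0.     -0.0138]
25 world [ 0.55  -0.227  0.158] step in tool(15) [ 0.0111  0.     -0.0129]
30 world [ 0.558 -0.229  0.173] step in tool(15) [ 0.0122  0.     -0.0119]
35 world [ 0.568 -0.231  0.187] step in tool(15) [ 0.0132 -0.     -0.0108]
40 world [ 0.579 -0.234  0.2  ] step in tool(15) [ 0.0141  0.     -0.0096]
45 world [ 0.591 -0.236  0.211] step in tool(15) [ 0.0149 -0.     -0.0083]
50 world [ 0.603 -0.239  0.222] step in tool(15) [ 0.0155  0.     -0.007 ]
```

```bash
python3 -m creep '{"gripper":[0,0,0,0,0,0,0,0],"offset":[[0.003,0,-0.008],[0.003,0,-0.0079],[0.0037,0,-0.0077],[0.0037,0,-0.0076],[0.0043,0,-0.0073],[0.0044,0,-0.0073],[0,0,0],[0,0,0]],"rot":[[0,0,0],[0,0,0],[0,0,0],[0,0,0],[0,0,0],[0,0,0],[0,0,0],[0,0,0]]}'
```

```text
time: 16.35
eef_pos: [0.5354, -0.2244, 0.1265]
tcp_rot: [3.141, -0.259, -0.215]
ft_force: [-5.8, 2.3, -1.9]
grip_width: 0.125
```

```bash
python3 -m creep '{"gripper":[0,0,0,0,0,0,0,0,0,0],"offset":[[0.005,0,-0.0069],[0.005,0,-0.0069],[0.0055,0,-0.0065],[0.0056,0,-0.0064],[0.0061,0,-0.006],[0.0061,0,-0.0059],[0.0066,0,-0.0054],[0.0066,0,-0.0054],[0,0,0],[0,0,0]],"rot":[[0,0,0],[0,0,0],[0,0,0],[0,0,0],[0,0,0],[0,0,0],[0,0,0],[0,0,0],[0,0,0],[0,0,0]]}'
python3 - <<'E'
from h import *
rep([.568,-.231,.187],15)
im=cv2.cvtColor(capture('side'),cv2.COLOR_RGB2BGR)
cv2.imwrite('pics/side5.png',cv2.resize(im[130:260,200:340],None,fx=5,fy=5,interpolation=cv2.INTER_CUBIC))
E
```

```text
time: 17.35
eef_pos: [0.565, -0.2309, 0.1864]
tcp_rot: [3.141, -0.256, -0.215]
ft_force: [-28.4, 9.3, 18.3]
grip_width: 0.127
t 17.35 tcp [ 0.565  -0.2309  0.1864] rpy [ 3.1412 -0.2556 -0.2155] F [-28.4   9.3  18.3] w 0.127
offset [ 0.003  -0.0006  0.0002]
rot [ 0.03  0.36 -0.02] q [ 0.57  0.28 -0.33  1.98  0.13  0.64 -0.04]
```

View pics/side5.png

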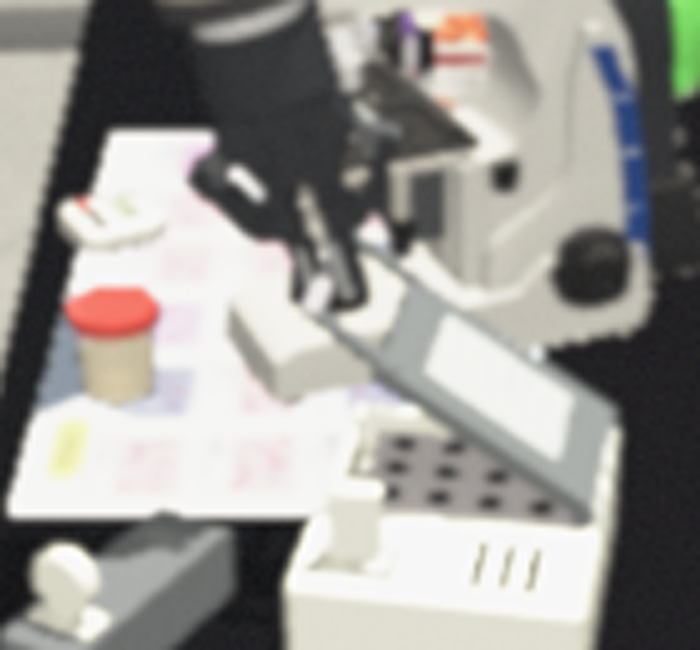

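The hood is open about 35° and the bar is held. The key is seated and the round key is in place. There's about 33 N of radial force from arc error, so I'll relieve 2 mm outward and carry on.

```bash
python3 -m creep '{"gripper":[0,0,0,0,0,0],"offset":[[-0.0012,0,-0.0017],[0.007,0,-0.005],[0.0067,0,-0.0052],[0,0,0],[0,0,0],[0,0,0]],"rot":[[0,0,0],[0,0,0],[0,0,0],[0,0,0],[0,0,0],[0,0,0]]}'
python3 -m creep '{"gripper":[0,0,0,0,0],"offset":[[0.007,0,-0.0046],[0.007,0,-0.0046],[0,0,0],[0,0,0],[0,0,0]],"rot":[[0,0,0],[0,0,0],[0,0,0],[0,0,0],[0,0,0]]}'
```

```text
time: 18.0
eef_pos: [0.5764, -0.2334, 0.2014]
tcp_rot: [3.141, -0.261, -0.215]
ft_force: [-6.6, 1.4, 1.8]
grip_width: 0.119
time: 18.5
eef_pos: [0.5872, -0.2358, 0.2133]
tcp_rot: [3.142, -0.261, -0.215]
ft_force: [-1.1, -0.5, -3.6]
grip_width: 0.12
```

```bash
python3 -m creep '{"gripper":[0,0,0,0,0,0],"offset":[[0.0075,0,-0.004],[0.0075,0,-0.0038],[0,0,0],[0,0,0],[0,0,0],[0,0,0]],"rot":[[0,0,0],[0,0,0],[0,0,0],[0,0,0],[0,0,0],[0,0,0]]}'
python3 - <<'E'
from h import *
s=get_state();T,tz=tool(15);b=s['eef_pos']-.0083*tz
u=np.array([.977,-.2135,0])
P=[]
for e in ([.5272,-.2226,.0768],[.5354,-.2244,.1265],[.565,-.2309,.1864],[.5764,-.2334,.2014],[.5872,-.2358,.2133],s['eef_pos']):
    q=np.array(e)-.0083*tz;P.append([q@u,q[2]])
P=np.array(P);h0=np.array([.7164,-.2639,0])@u
r=least_squares(lambda h:np.hypot(*(P-h).T)-np.hypot(.195,.011),[h0,.074]).x
for h in ([h0,.074],r): d=P-h;print(np.round(h,4),np.hypot(*d.T).round(4),np.degrees(np.arctan2(d[:,1],-d[:,0])-np.arctan2(.011,.195)).round(1))
print(s['qd'].round(3))
im=cv2.cvtColor(capture('side'),cv2.COLOR_RGB2BGR)
cv2.imwrite('pics/side6.png',cv2.resize(im[130:260,200:340],None,fx=5,fy=5,interpolation=cv2.INTER_CUBIC))
for t in (45,50,55):
    t=np.radians(t)+np.arctan2(.011,.195);B=np.array([.7164,-.2639,.074])+.1953*(-np.cos(t)*u+np.sin(t)*np.array([0,0,1]))-.056*np.array([.2135,.977,0])
    print(((proj('side',B)-[200,130]+.5)*5).round())
E
```

```text
time: 19.1
eef_pos: [0.5996, -0.2384, 0.2247]
tcp_rot: [-3.142, -0.261, -0.215]
ft_force: [3.9, -1.6, -10.5]
grip_width: 0.119
[0.7563 0.074 ] [0.1961 0.1969 0.198  0.1987 0.1994 0.2   ] [-0.1 14.7 34.2 39.7 44.4 49.3]
[0.756  0.0791] [0.1956 0.1952 0.1947 0.1951 0.1955 0.1959] [-1.6 13.3 33.1 38.7 43.4 48.4]
[-0.002 -0.001  0.     0.003  0.002 -0.003  0.   ]
[[355. 274.]]
[[379. 258.]]
[[404. 244.]]
```

View pics/side6.png

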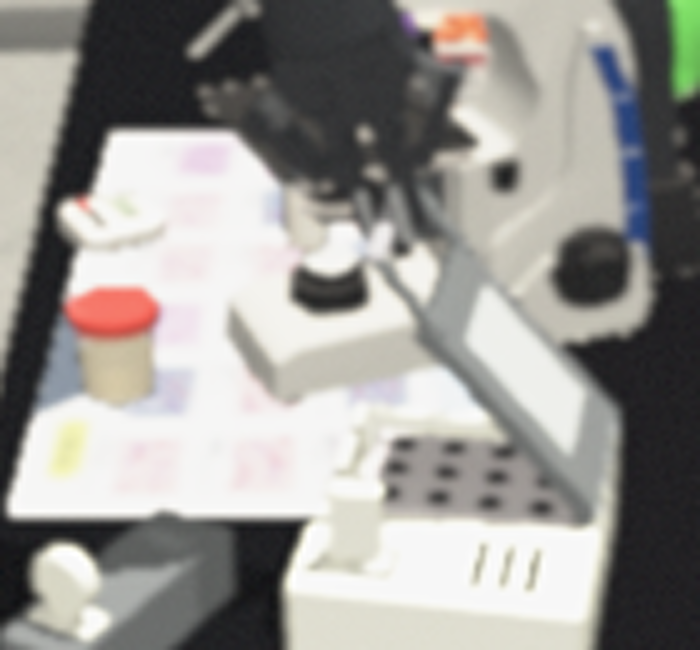

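The bar's near end, at about (372,250), matches the 50° projection at (379,258). The bar is still gripped, the joints are still, and the key is upright with its collar on the deck.

```bash
python3 -m creep '{"gripper":[0,0,0],"offset":[[0,0,0],[0,0,0],[0,0,0]],"rot":[[0,0,0],[0,0,0],[0,0,0]]}'; python3 -c "
from plant import *
print(hand_in())"
```

```text
time: 19.45
eef_pos: [0.5995, -0.2384, 0.2247]
tcp_rot: [3.142, -0.261, -0.215]
ft_force: [4.2, -3.2, -12.0]
grip_width: 0.127
the job is handed in; nothing more can be done
None
```

I pushed the square-headed key down into the incubator slot and let go. Then I lifted the hood by its bar to about 50° and handed in at 19.45 s, still holding it. The hand-in gives no verdict.

- **Key:** while I pressed it down, it stopped moving and the force rose to 55 N. It stopped about 1.4 mm higher than I had estimated. The side view after release put the head at or slightly below its home height, upright, so I took the collar as flat on the deck. It still looked seated in the last picture.
- **Hood angle:** arm position gave 49.3° using my measured hinge and 48.4° using a hinge refitted to the lift path. The last picture fits about 50°. These disagree by 1–2°, but all lie within 45–55°.
- **Grip:** the joints were still at the last checks. About 13 N remained on the wrist because the tool's path did not quite match the hood's arc. During the lift this reached about 35 N at 35°, and I eased it off by moving the tool 2 mm outward.
- **Surroundings:** the round-headed key was in its stand in the last picture, and nothing else looked disturbed. I did not measure how far any of them had moved.

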